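# Fetch the jammed jar from under the ripening rack

### The arm

A 6-joint arm with a two-finger parallel gripper is mounted at the origin on the work surface. World frame = base frame: x ahead of the robot, y to its left, z up, the work surface at z = 0. Lengths are in mm, angles in degrees, forces in N, time in s.
With the tool pointing down it reaches from about 300 to 850 mm from the base axis. Payload 4.2 kg.
Tool frame: the origin (TCP) lies midway between the tips of the shut fingers; the grasp point (between the pads) lies 19 mm behind it (env.hold_point_z is the z of the grasp point in the tool frame, in mm); z points along the fingers, y is the direction in which the jaws open and shut (so a half turn about z gives the same grasp; the last joint's range is limited). The gripper opens to 91 mm and grips with 3 to 60 N. Pads are 32 mm wide; open, the fingers measure 118 mm over their backs; the gripper's body (76 mm by 178 mm) begins 60 mm behind the grasp point.
Start: joints at [70.76, 18.312, 89.639, -0, 72.044, -1.146], TCP at [178.584, 546.581, 213.976] pointing down, gripper open.
Joint ranges: [-177.97, 177.97], [-48.28, 115.42], [12.27, 149.76], [-77.06, 257.06], [2.81, 150.46], [-146.56, 146.56]. Speed limits (degrees/s): [147.25, 147.25, 180, 180, 180, 180].

### API

Orientations are given as [roll, pitch, yaw] about the fixed x, y, z axes, in that order (R = Rz(yaw) Ry(pitch) Rx(roll)).
In Python, from workcell import env, grab_frame, camera_params, spotter gives the robot as it stands. The module is installed in compiled form; this text tells all that it offers.
- The arm moves only by the shell command python3 -m jog 'ROWS' [FORCE]. ROWS is text: rows parted by semicolons, each of 7 numbers parted by spaces: the turn, a rotation vector about the world's x, y, z in units of 5 degrees (1.0 is 5 degrees), then the shift along the world's x, y, z in units of 25 mm (1.0 is 25 mm), then the opening, from 0 (shut) to 1 (fully open). A call has 1 to 5 rows; each row is the pose to reach, as a shift and turn from the pose commanded when the call began; what a row does not reach only later rows make up. A row lasts 1/8 s, in which the tool goes at most 62.5 mm and 10.7 degrees, less where a joint would pass 70% of its speed; a pose out of reach is approached as far as the arm can. A call with a gripper value outside its range is refused whole. The fingers move at their own pace and stop on an object; FORCE is the grip in N (left out, the last holds). Time passes only in rows, so rows that repeat a pose let the fingers close. It gives the time, the measured TCP pose, the force and the opening at its end, in the units of the state.
- env.state(): the state, without advancing time (a new reading comes with each control period).
- grab_frame(name): name is "side" or "top"; returns the picture (480x640x3 uint8, red, green, blue); there is no depth.
- camera_params(name): a dict with "K" (3x3 intrinsics, pixels), "dist" ([k1, k2, p1, p2, k3] as OpenCV has them; the pictures are not rectified), "rvec" (rotation vector, rad) and "tvec" (3), from world to camera coordinates, as OpenCV has them. Camera axes: x right, y down, z forward; pixel columns grow to the right and rows downward; lengths in mm; the calibration is good to about 2 mm. A picture is of the moment at which its call begins. camera_params takes no time and is no camera call.
- env.job_done(): hands the job in, once; it reports no verdict.
Trained networks look in the newest picture that a camera, given by its name, has taken for a name from the list of things; names that differ only in an ending like _2 or _b are one class to them, and where a whole thing is asked for, a point or a joint stands for the part that bears it (a point fixed in the world has none). Each returns a list of dicts, best first, with "conf" (0 to 1); they miss things now and then, are a little off and sometimes report something else, mostly with a low value. They report only what shows in the picture. A call takes as long as a camera call. They do not tell look-alikes from the thing itself.
- spotter.look_for(query, camera): "box" ([left, top, width, height] in pixels, round what is visible of it).
- spotter.trace(query, camera): "region" (480x640 bool, what is visible of it) and "box" ([left, top, width, height] in pixels, round what is visible of it).
The state is a dict: "time_s": time; "qpos": joint angles; "qvel": joint speeds; "effort": joint torques, N m; "ee_pos": TCP position; "ee_rot": TCP orientation; "force": force on the tool from outside, world axes, zero at the start; "torque": the same for the moment, N m; "gripper_width": finger opening in mm.
Only numpy, scipy, OpenCV 4.12 (cv2) and the standard library are available. Lean on these libraries where they do the work, as an engineer would, in place of code of your own. Each camera call takes 0.05 s, during which the arm holds its last target. There are 200 camera calls.

### The job

The little jar is jammed under a sagging slat of the low cheese rack, out of hand's reach. Take the hand reacher by its grip and trigger, slide its open jaws in around the jar, squeeze the trigger until they hold it firmly but gently enough not to crack the glass, and draw the jar out along the table; then let go so that jar and reacher are left on the table, the jar upright, well clear of the rack's front (by about a jar's width) and free of the jaws. Touch the jar only with the reacher and leave the two small cheeses beside it under the rack where they are.

Things in the scene. Friction and masses are not known exactly. Their poses are not given: they have to be found in the camera images.
- jar: Small dark-red preserve jar, plain steel lid: 44 mm diameter, 50 mm tall (lid 42 mm across, top 12 mm), about 90 g; origin: centre of its underside. It stands under one of the rack's three sprung slats, which rests on its lid. Dragging it takes 6 to 12 N until it has left the slat. Each jaw must press on it with over about 9 N or it slips; over 26 N on a jaw cracks it.
- cheese_a: Small round cheese, 48 mm in diameter, 30 mm tall, 60 g; origin at the centre of its underside. It stands under another slat of the rack without touching it; must stay put.
- cheese_b: A second such small cheese, under the third slat; must stay put.
- rack_front (a point): Point on the table under the middle of the front edge of the low, fixed, slatted wooden rack; y points into its depth, x along the front edge, z up. Rack 325 mm wide, 250 deep, open at front and sides but for 25 mm square legs at the corners (x = +-150); three bays at x = -90, 0, +90. Jar and cheeses stand one to a bay, within 5 mm of its middle, centres 55 to 85 mm behind the front edge.
- reacher: Short hand reacher lying on the table, about 310 mm long, 0.28 kg; it slides on its flat sole and need not be lifted. Origin: on its underside below the middle of the grip; x along the shaft to the jaws, z up. As only the trigger side moves, a gripper closing evenly on both sides shifts the reacher to its -y by half of the trigger's travel unless the hand follows.
- trigger (a joint): Travel of the trigger towards the fixed grip, m: 0 released (jaws open), 0.023 fully in; it closes both jaws evenly. Spring-returned: 6 N at the start, 10 N at 16 mm. The jaws meet a 44 mm jar somewhere between 9 and 17 mm, by how the pads are set. Beyond, each jaw presses with about 0.8 times the squeeze in excess of the spring (a squeeze of 30 N gives about 16 N on each jaw).
- jaw_left: Jaw on the reacher's +y side; origin on its pivot, 178 mm ahead of the reacher's origin, y = +10, 22 mm up. Turns inwards 9 rad per metre of trigger travel. Its flat rubber pad, 46 mm long, 24 mm tall, centred 67 mm ahead of the pivot, sits on a stiff adjuster, 0 to 5 mm farther in, set anew each time and not measured. Jaws 10 to 34 mm above the table; head behind, 36 mm wide.
- jaw_right: The jaw on the reacher's -y side, the mirror image of the left (pivot at y = -10 mm). Its pad has its own setting.
- grasp_centre (a point): Point midway between the jaw pads: 245 mm ahead of the reacher's origin, 22 mm up; axes as the reacher's. The jar's axis should stand here when the jaws close (10 mm of leeway along the shaft). Open, the pads are 55 to 65 mm apart here, by their setting, and the jaws 92 mm wide outside at their tips, which lie 23 mm farther ahead.
- slats (a point): Point on the rack, 70 mm in from rack_front, 50 mm up; same axes. A slat 20 mm wide, sprung down with about 6.5 N, runs front to back over each bay, its underside 50 mm above the table over the jar, 47 mm elsewhere. Fixed slats between them, 18 mm wide, are 54 mm up; the front rail tops out at 90 mm; a rear shelf with cheeses, 140 to 250 mm in from the front, reaches 142 mm. Back stop 226 mm in.
- grip (a point): Middle of the reacher's grip, 26 mm above its underside; axes as the reacher's. Squeezed horizontally along y, from above: the fixed grip's upright outer face is at y = +30 mm (x -30 to 30, 2 to 46 mm above the table), the trigger's at y = -30 mm (x -24 to 24, 7 to 45 mm up): 60 mm across at rest. Ahead of it a yoke at x = 32 to 48, up to 34 mm high, then a 16 mm shaft.
Mind the look-alikes: they are no part of the job. What is meant by the jar is not pink, and is the larger of those in its own colour.

How it is judged (in metres and radians):
On the way, in this order (a step that is already met when the one before it is completed fails the run):
1. the jar is held between both of the reacher's jaws while still under the rack (contact force between each of jaw_left, jaw_right and jar above 2 N and y of jar in the frame of rack_front above 0.03 m), for 0.2 s.
2. the jar has been drawn clear of the rack's front, still held between the jaws (contact force between each of jaw_left, jaw_right and jar above 1 N and y of jar in the frame of rack_front below -0.05 m), for 0.1 s.
At the end, for the whole second after the job is handed in: The jar stands upright (within 0.1 rad) and still on the table with its axis more than 50 mm in front of the rack's front edge; the reacher lies flat and still on the table, its trigger released (under 3 mm) and not touching the jar (y of jar in the frame of rack_front below -0.05 m and angle between each of jar, reacher's own z axis and vertical below 0.1 rad and height (world z) of jar between -0.008 and 0.008 m and linear speed of each of jar, reacher below 0.02 m/s and contact force between reacher and jar below 0.1 N and value of joint trigger below 0.003 m and height (world z) of reacher between -0.01 and 0.01 m).
It fails at once if a jaw presses on the jar with more than 26 N (the glass cracks) (contact force between any of jaw_left, jaw_right and jar above 26 N).
It fails at once if the robot's arm or fingers touch the jar (contact force between any of the arm, the fingers and jar above 0.5 N).
It fails at once if the jar is tipped over (angle between jar's own z axis and vertical above 0.5 rad).
It fails at once if a neighbouring small cheese is pushed away by more than 15 mm (distance of any of cheese_a, cheese_b from where it was at the start of the episode above 0.015 m).
It also fails if it takes over 51 s, if anything falls off the work surface, if the arm or the gripper's body presses on something with over 40 N, if the wrist force passes 120 N, or if a joint passes its speed limit or range.

## Working session

There is one attempt and no reset: what is moved stays moved. The work goes in short steps, Python scripts to look and compute and a shell command to move; the robot and the scene stay as the last step left them, time stands still between calls to the robot, and variables do not carry over. Pictures are saved under pics/ and viewed, about 8 in all and at most 12, crops included, and the job is handed in when it is done.

```bash
mkdir -p pics
cat > h.py <<'E'
import numpy as np, cv2
from workcell import env, grab_frame, camera_params, spotter
def snap(c,name,crop=None,scale=1):
    im=grab_frame(c)
    cv2.imwrite(f'pics/raw_{name}.png',im[:,:,::-1])
    if crop: im=im[crop[1]:crop[3],crop[0]:crop[2]]
    im=cv2.resize(im,None,fx=scale,fy=scale,interpolation=cv2.INTER_CUBIC)
    cv2.imwrite(f'pics/{name}.png',im[:,:,::-1]); return im
def ray(c,uv):
    p=camera_params(c);R=cv2.Rodrigues(np.float64(p['rvec']))[0];t=np.float64(p['tvec']).ravel()
    n=cv2.undistortPoints(np.float64(uv).reshape(-1,1,2),np.float64(p['K']),np.float64(p['dist'])).reshape(-1,2)
    d=np.c_[n,np.ones(len(n))]@R; return -R.T@t,d
def onz(c,uv,z):
    o,d=ray(c,uv); z=np.broadcast_to(z,len(d)); return o+d*((z-o[2])/d[:,2])[:,None]
def proj(c,P):
    p=camera_params(c);return cv2.projectPoints(np.float64(P).reshape(-1,3),np.float64(p['rvec']),np.float64(p['tvec']),np.float64(p['K']),np.float64(p['dist']))[0].reshape(-1,2)
E
python3 - <<'E'
from h import *
a=snap('top','t0');b=snap('side','s0')
for c in('top','side'):
    print(c,ray(c,[[320,240]]))
    for q in('jar','cheese_a','reacher','trigger','jaw_left','slats'):
        print(q,[(np.round(d['box']).astype(int).tolist(),round(d['conf'],2)) for d in spotter.look_for(q,c)[:5]])
E
```

```text
top (array([432.82918455, -72.8924604 , 772.33882123]), array([[ 1.36116113e-01,  1.24246856e-04, -9.90696047e-01]]))
jar [([237, 157, 20, 22], 0.85), ([314, 221, 191, 60], 0.75), ([159, 217, 30, 30], 0.7), ([232, 278, 32, 26], 0.7), ([28, 118, 194, 227], 0.52)]
cheese_a [([157, 177, 31, 20], 0.88)]
reacher [([317, 216, 193, 63], 0.73)]
trigger [([458, 216, 42, 25], 0.97)]
jaw_left [([324, 260, 44, 18], 0.74)]
slats [([32, 118, 191, 230], 0.94)]
side (array([208.66437773, 279.1062762 , 690.29355798]), array([[ 0.41443392, -0.46363043, -0.78350993]]))
jar [([178, 348, 32, 38], 0.71)]
cheese_a [([221, 390, 40, 36], 0.97), ([145, 316, 21, 31], 0.67)]
reacher [([303, 155, 126, 132], 0.83), ([176, 348, 37, 37], 0.72)]
trigger [([228, 388, 35, 38], 0.75), ([384, 155, 17, 28], 0.68), ([341, 243, 20, 46], 0.54)]
jaw_left [([0, 255, 316, 224], 0.64), ([341, 241, 21, 44], 0.56)]
slats [([2, 255, 313, 225], 0.75), ([180, 349, 31, 35], 0.24)]
```

View pics/t0.png

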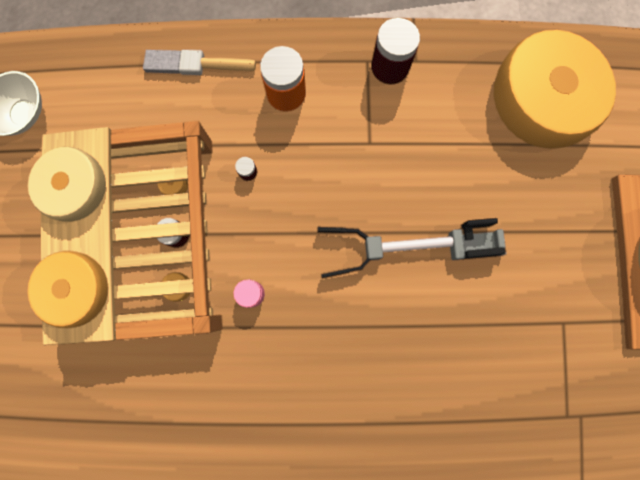

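View pics/s0.png

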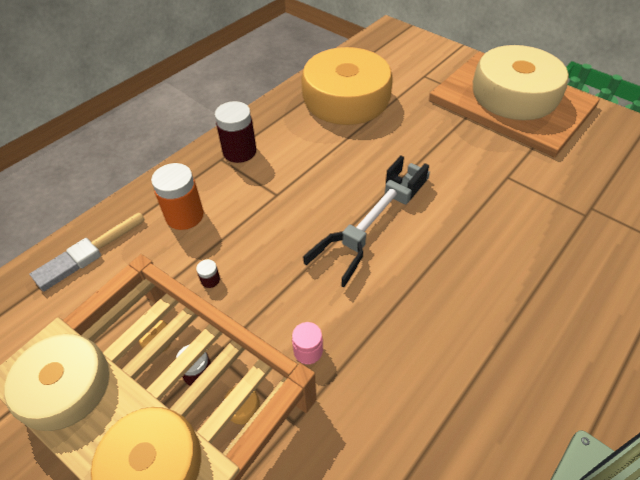

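The top view shows dark-red jar candidates at (172,232) under the middle slat, a smaller one at (246,168) and a tall one at (395,50); a pink one is at (248,293). The jar meant is the one at (172,232): it is under a slat and bigger than the mini jar, while the tall one is neither under the rack nor 50 mm high. I'll confirm this in an enlarged crop.

Run:
```python
from h import *
im=cv2.imread('pics/raw_t0.png')
a=cv2.resize(im[110:350,100:270],None,fx=2.5,fy=2.5,interpolation=cv2.INTER_CUBIC)
b=cv2.resize(im[190:310,310:515],None,fx=1.8,fy=1.8,interpolation=cv2.INTER_CUBIC)
o=np.zeros((600,425+b.shape[1],3),np.uint8);o[:,:425]=a;o[:b.shape[0],425:]=b
print(o.shape);cv2.imwrite('pics/c1.png',o)
for n,uv,z in[('rail',[[201,123],[211,330]],90),('jarlid',[[168,231]],50),('minis',[[246,166]],30),('pink',[[248,293]],30),('tips',[[318,230],[322,275]],34),('grip',[[468,243],[504,243]],46),('head',[[373,247]],30)]:print(n,onz('top',uv,z).round(1).tolist())
for q in('trigger','reacher','jaw_left'):
    for d in spotter.trace(q,'top')[:2]:
        v,u=np.nonzero(d['region']);print(q,d['conf'],d['box'],u.mean(),v.mean())
```

```text
(600, 794, 3)
rail [[710.8, 109.9, 90.0], [396.1, 86.3, 90.0]]
jarlid [[548.4, 167.6, 50.0]]
minis [[658.9, 48.2, 30.0]]
pink [[450.9, 42.0, 30.0]]
tips [[550.4, -69.7, 34.0], [478.4, -75.5, 34.0]]
grip [[526.0, -307.2, 46.0], [525.5, -365.9, 46.0]]
head [[522.8, -157.6, 30.0]]
trigger 0.88 [455.3, 219.5, 45.2, 21.5] 476.0226700251889 226.27204030226702
reacher 0.67 [319.1, 217.6, 188.3, 62.7] 431.64456079115763 243.22484002326934
jaw_left 0.82 [322.7, 258.7, 48.8, 18.8] 344.6629213483146 270.55056179775283
```

View pics/c1.png

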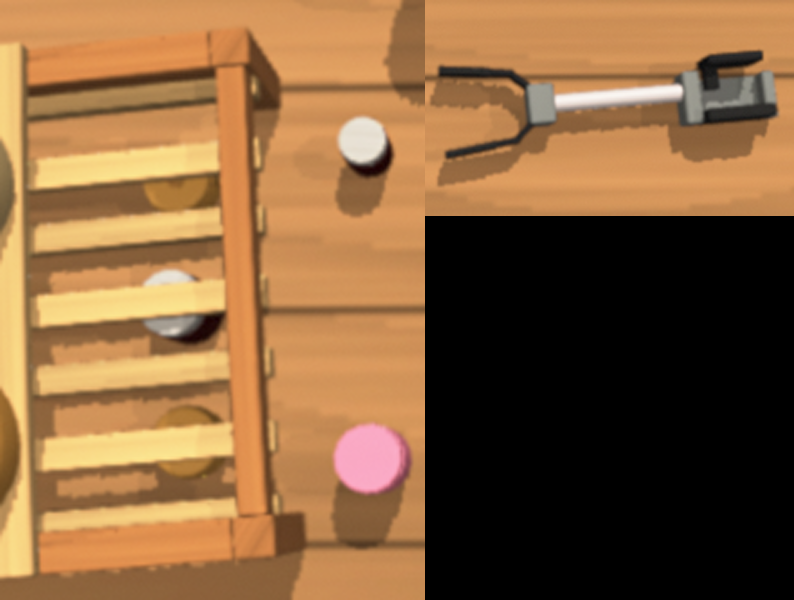

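The crop shows the rack jar's steel lid (crop (172,303)) and dark-red body under the middle slat. Its diameter is larger than the free mini jar's at (363,140), so this is the jar. Cheeses sit in both outer bays. On the reacher, the trigger is on the image's upper side (+x world) and the jaws point to +y.

Run:
```python
from h import *
from scipy.optimize import least_squares
r=lambda x,y:[310+(x-425)/1.8,190+y/1.8]
obs=np.array([r(705,123),r(776,117),r(699,57),r(763,51)])
M=np.array([[30,30,46],[-30,30,46],[24,-30,45],[-24,-30,45.]])
def T(p,M):
    c,s=np.cos(p[2]),np.sin(p[2]);return M@np.array([[c,s,0],[-s,c,0],[0,0,1]])+[p[0],p[1],0]
f=least_squares(lambda p:(proj('top',T(p,M))-obs).ravel(),[526,-336,1.57])
p=f.x;print('reacher',p[:2],np.degrees(p[2]),f.fun.round(1))
sh=onz('top',[r(555,102),r(680,92)],26);d=sh[0]-sh[1];print('shaft',sh.round(1).tolist(),np.degrees(np.arctan2(d[1],d[0])))
print('tips',onz('top',[r(441,72),r(447,155)],34).round(1).tolist(),'model',T(p,np.array([[268,-42,34],[268,42,34]])).round(1).tolist())
k=lambda x,y:[100+x/2.5,110+y/2.5]
for z in(90,):
    e=onz('top',[k(249,28),k(275,555)],z);d=e[0]-e[1];print('rack',e.round(1).tolist(),np.hypot(*d[:2]),'mid',e.mean(0),'yaw',np.degrees(np.arctan2(d[1],d[0])))
# jar lid: circle approx
print('lid pts L,R,top,bot',onz('top',[k(142,303),k(205,303),k(172,269),k(172,341)],50).round(1).tolist())
print('side jar box centre',[ (d['box'],d['conf']) for d in spotter.look_for('jar','side')[:2]] if 0 else '')
# overlay
im=cv2.imread('pics/raw_s0.png')
for P in T(p,np.vstack([M,[[268,-44,34],[268,44,34],[178,0,34]]])):
    cv2.circle(im,tuple(int(v) for v in proj('side',P)[0].round()),2,(0,0,255),-1)
a=np.radians(np.linspace(0,350,24));
for P in np.c_[548+21*np.cos(a),167+21*np.sin(a),0*a+50]:cv2.circle(im,tuple(int(v) for v in proj('side',P)[0].round()),1,(0,255,0),-1)
for P in np.r_[e,[e.mean(0)],[e.mean(0)*[1,1,0]]]:cv2.circle(im,tuple(int(v) for v in proj('side',P)[0].round()),2,(255,0,0),-1)
cv2.imwrite('pics/c2.png',cv2.resize(im[140:440,100:440],None,fx=2,fy=2))
s=env.state();print(s['ee_pos'],s['ee_rot'],s['gripper_width'])
```

```text
reacher [ 533.50556034 -331.61036691] 94.53450624728815 [ 1.3  0.3 -1.5  0.2  3.3 -0.6 -3.2  0.2]
shaft [[523.7, -173.0, 26.0], [531.9, -286.7, 26.0]] 94.09417748332865
tips [[550.4, -71.1, 34.0], [476.7, -75.9, 34.0]] model [[554.2, -61.1, 34.0], [470.4, -67.8, 34.0]]
rack [[713.8, 112.2, 90.0], [393.2, 87.7, 90.0]] 321.49948228281704 mid [553.51539924  99.96586536  90.        ] yaw 4.373425405963105
lid pts L,R,top,bot [[548.2, 185.8, 50.0], [547.8, 145.0, 50.0], [569.9, 167.1, 50.0], [523.8, 165.4, 50.0]]
side jar box centre 
[178.58320035 546.60268085 213.99334338] [ 1.79989365e+02 -1.24334876e-03  1.61902766e+02] 91.20427110805659
```

View pics/c2.png

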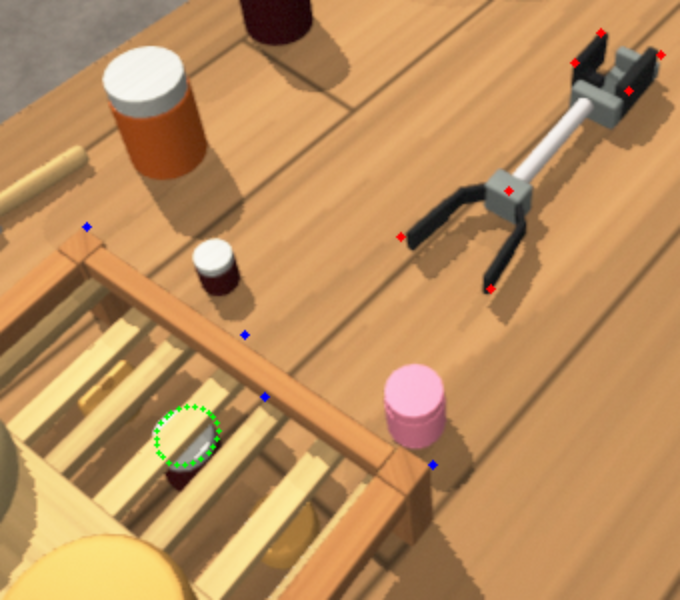

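The side overlay shows the lid circle sitting on the jar at crop (187,435). The reacher points fit within a few mm, and the rack's front edge is within about 5 mm. Results:
- Jar: about (547,166), 65 mm behind the front edge.
- Reacher origin: about (534.5,-335), yaw 94.4, the same as the rack's depth axis.

Next I move over the grip.

```bash
python3 -m jog '0 0 -0.68 0.71 -1.76 0 1;0 0 -1.36 1.42 -3.52 0 1;0 0 -2.04 2.13 -5.28 0 1;0 0 -2.72 2.84 -7.04 0 1;0 0 -3.4 3.56 -8.82 0 1' 5
python3 -m jog '0 0 -0.68 0.71 -1.76 0 1;0 0 -1.36 1.42 -3.52 0 1;0 0 -2.04 2.13 -5.28 0 1;0 0 -2.72 2.84 -7.04 0 1;0 0 -3.4 3.56 -8.82 0 1'
python3 -m jog '0 0 -0.68 0.71 -1.76 0 1;0 0 -1.36 1.42 -3.52 0 1;0 0 -2.04 2.13 -5.28 0 1;0 0 -2.72 2.84 -7.04 0 1;0 0 -3.4 3.56 -8.82 0 1'
python3 -m jog '0 0 -0.68 0.71 -1.76 0 1;0 0 -1.36 1.42 -3.52 0 1;0 0 -2.04 2.13 -5.28 0 1;0 0 -2.72 2.84 -7.04 0 1;0 0 -3.3 3.56 -8.82 0 1'
```

```text
time_s: 1.48
ee_pos: [268.0, 324.7, 214.1]
ee_rot: [180.0, 0.0, 144.8]
force: [0.5, 0.4, 0.2]
gripper_width: 90.7
time_s: 2.1
ee_pos: [357.1, 104.2, 214.3]
ee_rot: [179.9, 0.0, 127.8]
force: [0.9, 0.4, -0.1]
gripper_width: 91.2
time_s: 2.72
ee_pos: [446.1, -116.5, 214.2]
ee_rot: [180.0, 0.0, 110.8]
force: [1.5, 0.8, -0.0]
gripper_width: 91.3
time_s: 3.35
ee_pos: [535.1, -336.9, 214.0]
ee_rot: [180.0, -0.0, 94.3]
force: [0.9, -0.5, -0.1]
gripper_width: 91.1
```

```bash
python3 -m jog '0 0 0 0 0 -2 1;0 0 0 0 0 -4 1;0 0 0 0 0 -6 1;0 0 0 0 0 -7.2 1;0 0 0 0 0 -8.2 1'
python3 - <<'E'
from h import *
print(env.state()['force']);snap('top','t1',(300,190,560,310),2.5)
E
```

```text
time_s: 3.98
ee_pos: [534.2, -335.2, 7.3]
ee_rot: [-179.9, -0.1, 94.4]
force: [-0.6, 0.1, 1.0]
gripper_width: 91.2
[-0.63223936  0.10774902  0.967858  ]
```

View pics/t1.png

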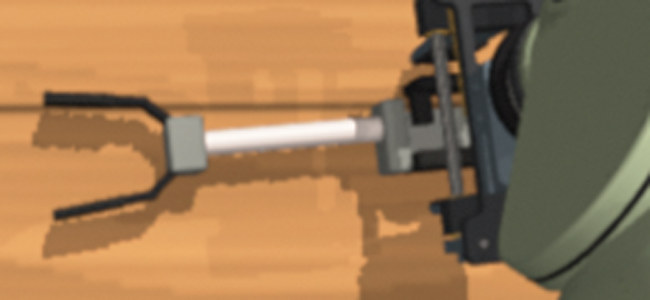

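The hand straddles the grip without having moved the reacher (jaw tips still at crop (45,99) and (55,214)). Closing lightly, below the trigger's spring preload.

```bash
python3 -m jog '0 0 0 0 0 0 0.8;0 0 0 0 0 0 0.62;0 0 0 0 0 0 0.62;0 0 0 0 0 0 0.62;0 0 0 0 0 0 0.62' 5
python3 -m jog '0 0 0 0 0 0 0.62;0 0 0 0 0 0 0.62;0 0 0 0 0 0 0.62;0 0 0 0 0 0 0.62;0 0 0 0 0 0 0.62' 5
```

```text
time_s: 4.65
ee_pos: [535.8, -336.0, 10.4]
ee_rot: [179.8, 0.1, 94.4]
force: [1.8, -0.2, 5.7]
gripper_width: 60.2
time_s: 5.28
ee_pos: [535.7, -336.0, 10.4]
ee_rot: [179.8, 0.1, 94.4]
force: [1.2, -0.2, 6.2]
gripper_width: 60.6
```

Upward force of 6 N: something rests on the reacher or the table. I'll ease up by 3 mm.

```bash
python3 -m jog '0 0 0 0 0 0.06 0.62;0 0 0 0 0 0.12 0.62;0 0 0 0 0 0.12 0.62'
python3 -m jog '0 0 0 0 0 0.06 0.62;0 0 0 0 0 0.12 0.62;0 0 0 0 0 0.12 0.62'
```

```text
time_s: 5.65
ee_pos: [534.1, -335.1, 11.5]
ee_rot: [-179.9, -0.0, 94.4]
force: [0.3, -0.3, -1.8]
gripper_width: 60.1
time_s: 6.02
ee_pos: [534.4, -335.3, 15.0]
ee_rot: [-180.0, -0.0, 94.4]
force: [-0.1, 0.7, -1.1]
gripper_width: 60.1
```

```bash
python3 -m jog '0 0 0 0.5 0.04 -0.06 0.62;0 0 0 1 0.08 -0.12 0.62;0 0 0 1.5 0.12 -0.12 0.62;0 0 0 2.04 0.16 -0.12 0.62;0 0 0 2.04 0.16 -0.12 0.62'
python3 -m jog '0 0 0 -0.08 1 0 0.62;0 0 0 -0.15 2 0 0.62;0 0 0 -0.23 3 0 0.62;0 0 0 -0.31 4 0 0.62;0 0 0 -0.31 4 0 0.62'
python3 - <<'E'
from h import *
s=env.state();print(s['force'],s['ee_pos']);snap('top','t2',(120,160,420,310),2.6)
E
```

```text
time_s: 6.65
ee_pos: [587.6, -331.3, 12.0]
ee_rot: [179.9, 0.0, 94.4]
force: [1.5, -0.8, -1.1]
gripper_width: 59.9
time_s: 7.28
ee_pos: [577.3, -228.4, 12.1]
ee_rot: [-179.9, -0.1, 94.6]
force: [0.2, 0.9, -1.9]
gripper_width: 59.8
[ 0.19941451  0.9076628  -1.85560811] [ 577.26080432 -228.36880303   12.08307085]
```

View pics/t2.png

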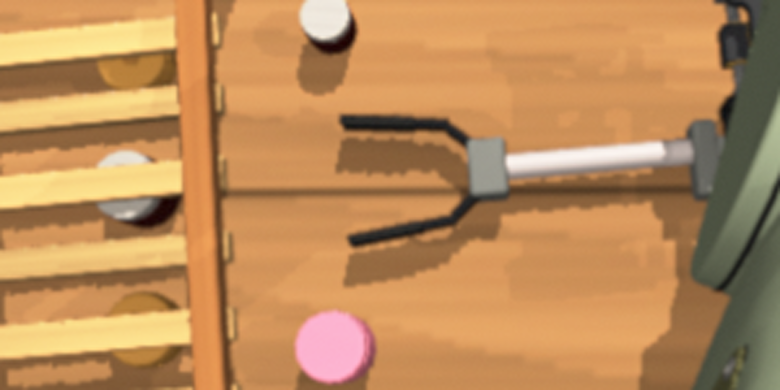

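Run:
```python
from h import *
k=lambda x,y:[120+x/2.6,160+y/2.6]
t=onz('top',[k(342,122),k(350,241)],32);s=onz('top',[k(508,167),k(662,152)],26);h=onz('top',[k(487,168)],32)
print(t.round(1),t.mean(0),s.round(1),h)
d=s[0]-s[1];print('shaft yaw',np.degrees(np.arctan2(d[1],d[0])))
print('jar lid',onz('top',[k(96,185),k(163,185),k(128,151),k(128,222)],50).round(1).tolist())
g=np.array([577.3,-228.4]);d=t.mean(0)[:2]-g;print('grip->tips',np.hypot(*d),np.degrees(np.arctan2(d[1],d[0])))
d=np.array([547,166])-g;print('grip->jar',np.hypot(*d),np.degrees(np.arctan2(d[1],d[0])))
```

```text
[[589.5  37.7  32. ]
 [514.9  31.8  32. ]] [552.20970585  34.71457726  32.        ] [[ 561.2  -65.5   26. ]
 [ 570.  -161.8   26. ]] [[559.66323379 -52.59793131  32.        ]]
shaft yaw 95.210958747845
jar lid [[548.3, 185.6, 50.0], [547.9, 143.9, 50.0], [569.1, 166.4, 50.0], [525.4, 164.8, 50.0]]
grip->tips 264.3081603498069 95.4471864801826
grip->jar 395.5621948568897 94.39315074720749
```

```bash
python3 -m jog '0 0 -0.18 -0.03 0.4 0 0.62;0 0 -0.18 -0.08 1 0 0.62;0 0 -0.18 -0.12 1.6 0 0.62;0 0 -0.18 -0.19 2.4 0 0.62;0 0 -0.18 -0.23 3 0 0.62'
python3 -m jog '0 0 0 -0.05 0.6 0 0.62;0 0 0 -0.1 1.2 0 0.62;0 0 0 -0.14 1.8 0 0.62;0 0 0 -0.2 2.5 0 0.62;0 0 0 -0.24 3.06 0 0.62'
python3 -m jog '0 0 0 0 0 0 0.62;0 0 0 0 0 0 0.62'
python3 - <<'E'
from h import *
s=env.state();print(s['force'],s['ee_pos'])
a=snap('top','t3');b=snap('side','s3')
a=cv2.resize(a[180:290,120:340],None,fx=2.6,fy=2.6,interpolation=cv2.INTER_CUBIC)
b=cv2.resize(b[280:430,100:320],None,fx=2,fy=2,interpolation=cv2.INTER_CUBIC)
o=np.zeros((a.shape[0]+b.shape[0],a.shape[1],3),np.uint8);o[:a.shape[0]]=a;o[a.shape[0]:,:b.shape[1]]=b
cv2.imwrite('pics/c3.png',o[:,:,::-1]);print(o.shape)
E
```

```text
time_s: 7.95
ee_pos: [571.7, -154.8, 11.9]
ee_rot: [-180.0, -0.0, 93.5]
force: [0.6, -0.6, -1.2]
gripper_width: 59.5
time_s: 8.57
ee_pos: [565.9, -78.7, 11.9]
ee_rot: [-180.0, -0.0, 93.5]
force: [-0.0, -1.4, -1.1]
gripper_width: 60.0
time_s: 8.82
ee_pos: [566.0, -79.7, 11.9]
ee_rot: [-180.0, -0.0, 93.5]
force: [-0.6, 0.8, -1.4]
gripper_width: 60.1
[-0.60361704  0.75398324 -1.42308664] [565.96473084 -79.72599869  11.91454606]
(586, 572, 3)
```

View pics/c3.png

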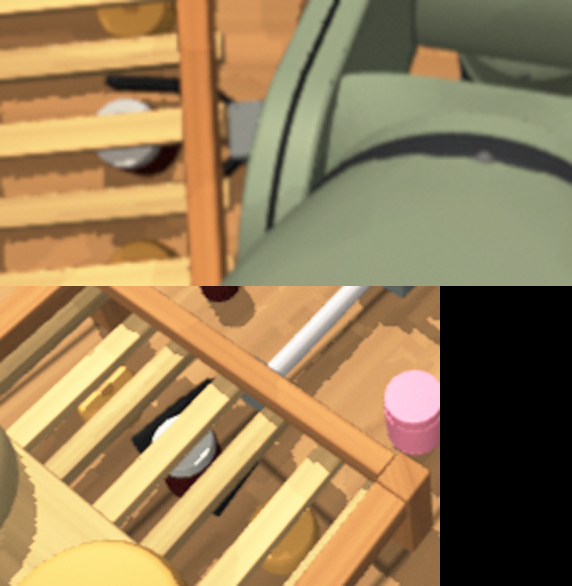

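Run:
```python
from h import *
k=lambda x,y:[120+x/2.6,180+y/2.6]
m=lambda x,y:[100+x/2,280+(y-286)/2]
print('R tip top',onz('top',[k(108,80),k(222,92)],34).round(1).tolist())
print('R tip side upper',onz('side',[m(134,440)],34).round(1).tolist(),'L tip side lower edge',onz('side',[m(218,514)],[10]).round(1).tolist(),onz('side',[m(218,514)],[34]).round(1).tolist())
```

```text
R tip top [[584.4, 185.0, 34.0], [575.9, 112.3, 34.0]]
R tip side upper [[584.8, 187.6, 34.0]] L tip side lower edge [[509.8, 181.7, 10.0]] [[499.2, 185.1, 34.0]]
```

Jaws straddle the jar: right tip at (584.6,186.5), jar axis about 1 mm off the centre line. I nudge forward 3 mm, then close in steps with the hand following.

```bash
python3 -m jog '0 0 0 0 0.12 0 0.62;0 0 0 0 0.12 0 0.62;0 0 0 0 0.12 0 0.62'
python3 -m jog '0 0 0 -0.04 0 0 0.64;0 0 0 -0.07 0 0 0.62;0 0 0 -0.11 -0.01 0 0.60;0 0 0 -0.15 -0.01 0 0.58;0 0 0 -0.18 -0.01 0 0.56' 20
python3 -m jog '0 0 0 0 0 0 0.56;0 0 0 0 0 0 0.56'
```

```text
time_s: 9.3
ee_pos: [566.3, -77.2, 12.0]
ee_rot: [180.0, 0.0, 93.5]
force: [0.6, -0.8, -1.0]
gripper_width: 60.0
time_s: 9.93
ee_pos: [561.5, -77.1, 12.0]
ee_rot: [180.0, -0.0, 93.5]
force: [0.4, -0.5, -1.1]
gripper_width: 51.5
time_s: 10.18
ee_pos: [561.5, -77.1, 12.0]
ee_rot: [-180.0, -0.0, 93.5]
force: [1.2, -0.2, -1.3]
gripper_width: 50.7
```

```bash
python3 -m jog '0 0 0 -0.02 0 0 0.55;0 0 0 -0.04 0 0 0.54;0 0 0 -0.05 0 0 0.53;0 0 0 -0.05 0 0 0.53'
python3 -m jog '0 0 0 -0.02 0 0 0.52;0 0 0 -0.04 0 0 0.51;0 0 0 -0.05 0 0 0.50;0 0 0 -0.05 0 0 0.50'
```

```text
time_s: 10.68
ee_pos: [560.3, -77.2, 12.0]
ee_rot: [-180.0, 0.0, 93.5]
force: [0.0, -1.5, -0.9]
gripper_width: 48.8
time_s: 11.18
ee_pos: [559.0, -77.2, 12.0]
ee_rot: [-180.0, 0.0, 93.5]
force: [0.3, -0.9, -1.1]
gripper_width: 45.9
```

```bash
python3 -m jog '0 0 0 -0.01 0 0 0.49;0 0 0 -0.03 0 0 0.48;0 0 0 -0.03 0 0 0.48;0 0 0 -0.03 0 0 0.48'
python3 -m jog '0 0 0 -0.01 0 0 0.47;0 0 0 -0.03 0 0 0.46;0 0 0 -0.03 0 0 0.46;0 0 0 -0.03 0 0 0.46'
```

```text
time_s: 11.68
ee_pos: [558.3, -77.1, 11.9]
ee_rot: [-180.0, -0.0, 93.5]
force: [-0.4, -0.3, -1.3]
gripper_width: 43.9
time_s: 12.18
ee_pos: [557.6, -77.1, 12.0]
ee_rot: [180.0, -0.0, 93.5]
force: [-0.5, -0.5, -1.3]
gripper_width: 42.1
```

Run:
```python
from h import *
a=snap('top','t4');b=snap('side','s4')
a=cv2.resize(a[180:290,120:340],None,fx=2.6,fy=2.6,interpolation=cv2.INTER_CUBIC)
b=cv2.resize(b[300:410,120:320],None,fx=2.8,fy=2.8,interpolation=cv2.INTER_CUBIC)
o=np.zeros((a.shape[0]+b.shape[0],a.shape[1],3),np.uint8);o[:a.shape[0]]=a;o[a.shape[0]:,:b.shape[1]]=b
cv2.imwrite('pics/c4.png',o[:,:,::-1]);print(o.shape)
```

```text
(594, 572, 3)
```

View pics/c4.png

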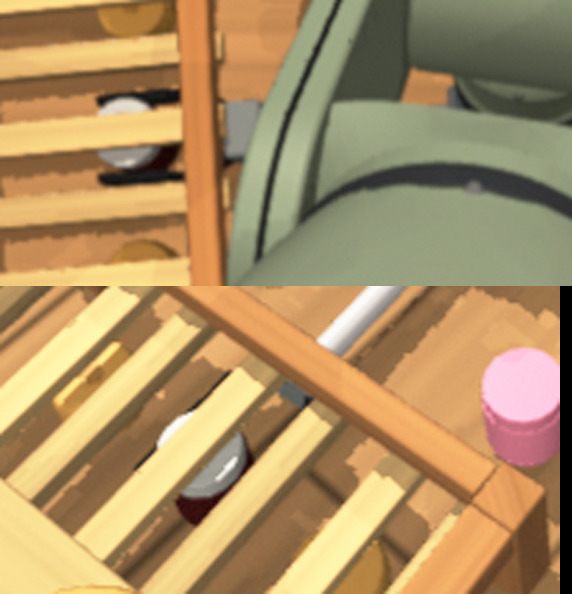

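Both jaws now flank the jar: right jaw at crop y≈98, left at y≈180, lid 98–170 before about 4 px of parallax. They are at or near contact, so I continue gently.

```bash
python3 -m jog '0 0 0 -0.01 0 0 0.45;0 0 0 -0.02 0 0 0.45;0 0 0 -0.02 0 0 0.44;0 0 0 -0.03 0 0 0.44;0 0 0 -0.03 0 0 0.44' 20
python3 -m jog '0 0 0 0 0 0 0.42;0 0 0 0 0 0 0.42;0 0 0 0 0 0 0.42;0 0 0 0 0 0 0.42'
```

```text
time_s: 12.9
ee_pos: [557.1, -77.1, 12.0]
ee_rot: [180.0, -0.0, 93.5]
force: [0.9, 0.7, -2.4]
gripper_width: 42.0
time_s: 13.4
ee_pos: [557.0, -77.1, 12.0]
ee_rot: [180.0, -0.0, 93.5]
force: [1.4, 1.0, -2.7]
gripper_width: 42.0
```

Fingers have stalled at 42 mm under 20 N, so the pads bear on the jar. Raising to 30 N and starting a slow draw.

```bash
python3 -m jog '0 0 0 0 0 0 0.4;0 0 0 0 0 0 0.4;0 0 0 0 0 0 0.4;0 0 0 0 0 0 0.4;0 0 0 0 0 0 0.4' 30
python3 -m jog '0 0 0 0.01 -0.15 0 0.4;0 0 0 0.03 -0.35 0 0.4;0 0 0 0.05 -0.6 0 0.4;0 0 0 0.06 -0.8 0 0.4;0 0 0 0.08 -1 0 0.4'
python3 - <<'E'
from h import *
print(env.state()['force']);snap('side','s5',(100,220,360,420),2.3)
E
```

```text
time_s: 14.02
ee_pos: [556.8, -77.2, 12.0]
ee_rot: [-180.0, 0.0, 93.5]
force: [0.6, -1.0, -0.6]
gripper_width: 41.1
time_s: 14.65
ee_pos: [557.4, -100.2, 11.5]
ee_rot: [-179.8, -0.2, 93.5]
force: [-0.4, 7.7, -1.1]
gripper_width: 40.7
[-0.37062099  7.6990004  -1.09968702]
```

View pics/s5.png

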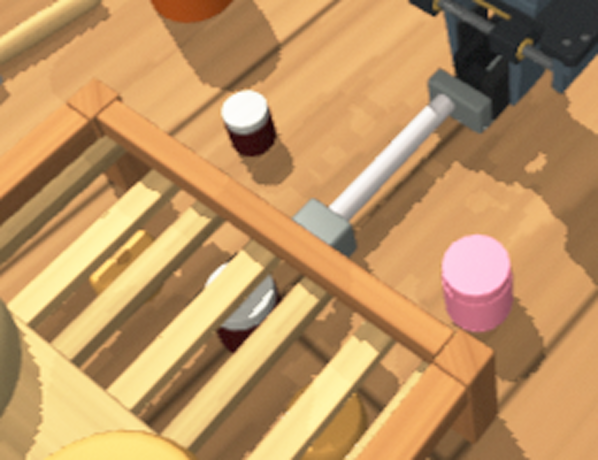

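The lid has moved from raw (193,358) to about (206,349) with 7.7 N of drag, so the jar is following. I continue the draw.

```bash
python3 -m jog '0 0 0 0.04 -0.5 0 0.4;0 0 0 0.08 -1 0 0.4;0 0 0 0.12 -1.5 0 0.4;0 0 0 0.16 -2 0 0.4;0 0 0 0.2 -2.5 0 0.4'
python3 -m jog '0 0 0 0.04 -0.5 0 0.4;0 0 0 0.08 -1 0 0.4;0 0 0 0.12 -1.5 0 0.4;0 0 0 0.16 -2.0 0 0.4;0 0 0 0.2 -2.5 0 0.4'
python3 -m jog '0 0 0 0.01 -0.2 0 0.4;0 0 0 0.01 -0.2 0 0.4;0 0 0 0.01 -0.2 0 0.4'
python3 - <<'E'
from h import *
print(env.state()['force']);a=snap('top','t6');b=snap('side','s6')
o=np.hstack([a[130:330,150:440],b[150:350,180:430]]);o=cv2.resize(o,None,fx=1.45,fy=1.45,interpolation=cv2.INTER_CUBIC);cv2.imwrite('pics/c6.png',o[:,:,::-1])
for c in('top','side'):print(c,[(np.round(d['box']).tolist(),round(d['conf'],2)) for d in spotter.look_for('jar',c)])
E
```

```text
time_s: 15.32
ee_pos: [562.2, -162.4, 11.3]
ee_rot: [-179.8, -0.3, 93.5]
force: [-0.7, 7.3, -1.1]
gripper_width: 41.0
time_s: 15.95
ee_pos: [568.8, -228.1, 11.9]
ee_rot: [-180.0, -0.0, 93.5]
force: [0.7, 1.6, -0.4]
gripper_width: 41.1
time_s: 16.32
ee_pos: [569.3, -232.5, 12.1]
ee_rot: [180.0, 0.1, 93.5]
force: [0.3, -1.6, -1.3]
gripper_width: 41.4
[ 0.3128891  -1.64724721 -1.26395898]
top [([232.0, 281.0, 32.0, 25.0], 0.92), ([252.0, 212.0, 29.0, 27.0], 0.56)]
side [([294.0, 324.0, 29.0, 40.0], 0.93), ([253.0, 270.0, 29.0, 41.0], 0.57), ([191.0, 261.0, 32.0, 24.0], 0.57)]
```

View pics/c6.png

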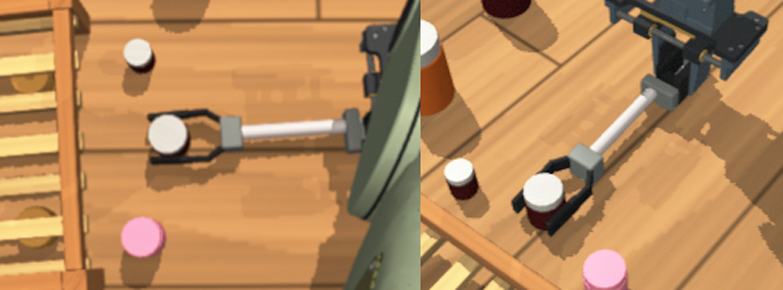

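Jar is out and upright between the jaws (crop (168,135), raw (266,223)), about 90 mm in front. I release in steps with the hand moving back +9 mm, so the reacher doesn't shift.

```bash
python3 -m jog '0 0 0 0.02 0 0 0.47;0 0 0 0.08 0 0 0.51;0 0 0 0.16 0.01 0 0.55;0 0 0 0.24 0.01 0 0.59;0 0 0 0.3 0.02 0 0.62' 15
python3 -m jog '0 0 0 0.06 0 0 0.65;0 0 0 0.08 0 0 0.67;0 0 0 0.08 0 0 0.67;0 0 0 0.08 0 0 0.67;0 0 0 0.08 0 0 0.67' 5
python3 - <<'E'
from h import *
a=snap('top','t7');b=snap('side','s7')
o=np.hstack([a[170:270,230:400],b[200:300,230:350]]);o=cv2.resize(o,None,fx=2.7,fy=2.7,interpolation=cv2.INTER_CUBIC);cv2.imwrite('pics/c7.png',o[:,:,::-1])
E
```

```text
time_s: 17.15
ee_pos: [576.5, -231.5, 11.9]
ee_rot: [-180.0, -0.0, 93.5]
force: [-0.8, -0.7, -1.7]
gripper_width: 56.5
time_s: 17.77
ee_pos: [578.7, -231.7, 12.1]
ee_rot: [180.0, 0.0, 93.5]
force: [-0.1, 0.6, -0.1]
gripper_width: 61.1
```

View pics/c7.png

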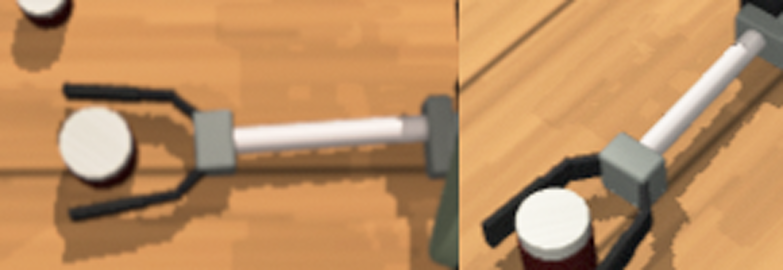

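Both jaws are clear of the jar (jaw edges at crop y≈100 and 207, jar body about 111–188). Opening and retreating upwards.

```bash
python3 -m jog '0 0 0 0 0 0 0.75;0 0 0 0 0 0 0.9;0 0 0 0 0 0 1;0 0 0 0 0 0 1;0 0 0 0 0 0 1'
python3 -m jog '0 0 0 0 0 0.5 1;0 0 0 0 0 1.5 1;0 0 0 0 0 3 1;0 0 0 0 0 5 1;0 0 0 0 0 6.5 1'
python3 -m jog '0 0 0 0 -2 0 1;0 0 0 0 -4 0 1;0 0 0 0 -5 0 1;0 0 0 0 -5 0 1'
python3 - <<'E'
from h import *
a=snap('top','t8');b=snap('side','s8')
o=np.hstack([a[110:350,100:450],b[130:370,130:430]]);o=cv2.resize(o,None,fx=1.22,fy=1.22,interpolation=cv2.INTER_CUBIC);cv2.imwrite('pics/c8.png',o[:,:,::-1])
for c in('top','side'):
    d=[(np.round(d['box']).tolist(),round(d['conf'],2)) for d in spotter.look_for('jar',c)];print(c,d)
k=lambda x,y:[230+x/2.7,170+y/2.7]
print(onz('top',[k(97,145)],50))
E
```

```text
time_s: 18.5
ee_pos: [578.6, -231.7, 12.0]
ee_rot: [180.0, 0.0, 93.5]
force: [-0.7, 0.1, -0.3]
gripper_width: 91.2
time_s: 19.12
ee_pos: [579.1, -231.9, 177.8]
ee_rot: [179.8, 0.1, 93.5]
force: [0.9, -1.0, -1.2]
gripper_width: 91.2
time_s: 19.62
ee_pos: [578.3, -357.8, 174.5]
ee_rot: [180.0, -0.0, 93.4]
force: [-0.1, 0.4, -0.3]
gripper_width: 91.2
top [([233.0, 281.0, 32.0, 28.0], 0.76), ([234.0, 156.0, 19.0, 25.0], 0.69), ([252.0, 211.0, 28.0, 28.0], 0.62)]
side [([292.0, 321.0, 32.0, 41.0], 0.94), ([253.0, 268.0, 28.0, 44.0], 0.91), ([196.0, 258.0, 23.0, 26.0], 0.81)]
[[558.58179333  11.91546789  50.        ]]
```

View pics/c8.png

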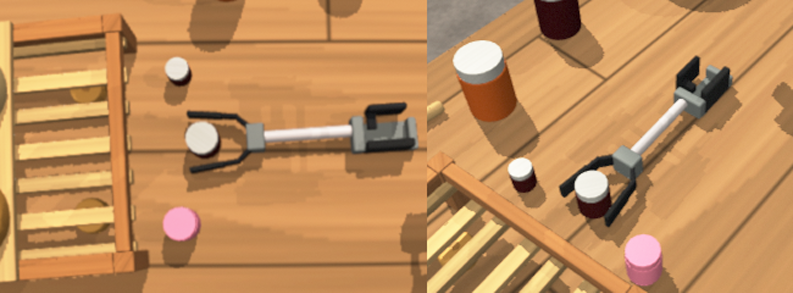

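The jar stands upright at (558.6,12), about 89 mm in front of the rack and clear of both open jaws. The reacher lies flat with its trigger out, and the cheeses are where they were. Handing in.

```bash
python3 -c "
from workcell import env
print(env.job_done())"
```

```text
the job is handed in; nothing more can be done
None
```

I drew the jar out with the reacher and handed the job in at about 20 s; no verdict is reported. I slid the open jaws in around the jar, squeezed the trigger at 30 N with the hand following, and pulled it out along the table. I then let the trigger back out in steps and lifted the hand away.

**Last checks, from pictures and readings:**
- The jar stands upright at about (559, 12) mm, roughly 89 mm in front of the rack's front edge.
- Both jaws are visibly clear of the jar. The reacher lies flat on the table with its trigger out.
- By eye, the two cheeses did not move; I did not measure them.
- The pull along the table read 7–8 N in the two readings taken during the draw.

**What was off or not checked:**
- Closing the fingers first gave a brief 6 N upward force on the hand, so I raised it and worked with the fingertips about 12 mm above the table.
- The jaws met the jar at about 18 mm of trigger travel, slightly more than the stated 9–17 mm.
- My measured jaw tips came out 4–9 mm short of the stated length; I allowed for a few mm of that when placing the jaws.
- I had no direct reading of the force on each jaw; about 16 N is inferred from the squeeze.

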